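Seal a row of vials with the capping roller

ROBOT

A 6-joint arm with a two-finger parallel gripper is mounted at the origin on a cart in front of the work surface, level with it; the furniture and walls round the work are solid. World frame = base frame: x ahead of the robot, y to its left, z up, the work surface at z = 0. Lengths are in m, angles in degrees, forces in N, time in s.
With the tool pointing down it reaches from about 0.25 to 0.85 m from the base axis. Payload 12.5 kg.
Tool frame: the origin (TCP) lies at the very end of the fingers, on their centre line; the grasp point (between the pads) lies 19 mm behind it; z points along the fingers, y is the line along which they close (so a half turn about z gives the same grasp; the last joint's range is limited). The gripper opens to 93 mm and grips with 3 to 60 N. Pads are 15 mm wide; open, the fingers measure 128 mm over their backs; the gripper's body (75 mm by 188 mm) begins 65 mm behind the grasp point.
Start: joints at [59.553, 20.094, 94.641, -0, 65.266, -4.847], TCP at [0.238, 0.496, 0.219] pointing down, gripper open.
Joint ranges: [-157.81, 157.81], [-45, 120.19], [0.68, 151.7], [-89.99, 269.99], [4.06, 180], [-164.3, 164.3]. Speed limits (degrees/s): [127.2, 127.2, 159.86, 180, 180, 180].

INTERFACE

Orientations are given as [roll, pitch, yaw] about the fixed x, y, z axes, in that order (R = Rz(yaw) Ry(pitch) Rx(roll)).
In Python, from bench import bot gives the robot as it stands.
- The arm moves only by the tool move_arm, never from a script. Its arguments are lists of equal length, an entry for each row: "gripper": the opening, from 0 (shut) to 1 (fully open); "offset": the shift along the world's x, y, z in m, a list of three; "turn": the turn, a rotation vector about the world's x, y, z in degrees, a list of three. In form: {"gripper": [gripper, ...], "offset": [[x, y, z], ...], "turn": [[wx, wy, wz], ...]}. A call has 1 to 10 rows; each row shifts and turns the commanded pose from where the row before left it; what a row does not reach is not made up. A row lasts 1/10 s, in which the tool goes at most 50 mm and 8.59 degrees, less where a joint would pass 70% of its speed; a pose out of reach is approached as far as the arm can. A call is refused whole if a number of a shift passes 0.05 or a number of a turn 8.59, either way. A call with a gripper value outside its range is refused whole. The fingers move at their own pace and stop on an object; "squeeze" is the grip in N (left out, the last holds). Time passes only in rows, so rows that do not move let the fingers close. It gives the time, the measured TCP pose, the force, the opening and the grip force at its end, in the units of the state.
- bot.sense(): the state, without advancing time (a new reading comes with each control period).
- bot.camera(name): name is "scene" or "top"; returns (picture, depth): 384x512x3 uint8, red, green, blue; 384x512 float32, m along the optical axis (not along the pixel's ray), 0 where there is no reading.
- bot.camera_model(name): a dict with "camera_matrix" (3x3 intrinsics, pixels), "position" and "rotation" of the camera in the world. Camera axes: x right, y up, looking along -z (the intrinsics and any distortion apply to the point x, -y, -z); pixel columns grow to the right and rows downward; lengths in m; the calibration is good to about 2 mm. A picture is of the moment at which its call begins. camera_model takes no time and is no camera call.
- bot.sign_off(): hands the job in; it is judged then, once.
The state is a dict: "t": time; "q": joint angles; "joint_vel": joint speeds; "effort": joint torques, N m; "position": TCP position; "tcp_rot": TCP orientation; "ft_force": force on the tool from outside, world axes, zero at the start; "wrist_torque": the same for the moment, N m; "finger_gap": finger opening in m; "finger_force": force on a finger pad.
Only numpy, scipy, OpenCV 4.12 (cv2) and the standard library are available. Lean on these libraries where they do the work, as an engineer would, in place of code of your own. Each camera call takes 0.05 s, during which the arm holds its last target. There are 200 camera calls.

TASK

The four orange caps in the capping rack are only started in their vials: with shut fingertips resting on top of the black rubber-covered roller, roll it along the rails over the caps, pressing firmly but not leaning on the glass, so that every cap goes fully home, and stop the roller in the parking groove at the red marks. Then swing the keeper bar shut behind it. Do not grasp or push the roller from the side, do not touch the caps or vials with the robot, and leave the things round the rack where they are.

Things in the scene. Friction and masses are not known exactly. Their poses are not given: they have to be found in the camera images.
- rack: blue and aluminium capping rack, 186 x 116 mm, standing firm on screw feet on a thin grey mat (base 6 to 14 mm above the worktop). Origin at the centre of the underside of its base plate, z up; heights below are above this origin. Its x axis points along the rails in the rolling direction (start end, vials, parking groove); its +y side bears the keeper.
- rails (a point): mid-length of the two flat rails, on the rack's centre line 56 mm above the rack origin; axes as the rack's. The rails (y = -44 to -20 and 20 to 44 mm) carry the roller; side guides just outside them rise 8 mm above the rails, and a lip 10 mm high closes each end (inner faces at x = -83 and +83 mm).
- vial_row: the row of four glass vials with their caps, standing between the rails of the rack on its centre line (rack y = 0), at rack x = -29, -12, 5 and 22 mm. Origin and axes as those of the rack. The robot must not touch glass or caps.
- cap_1 (a joint): slick domed orange plug cap, 15 mm across, on the vial nearest the start end (rack x = -29 mm). Value in m: 0 as started, its top 3 mm above the rails; 0.0022 fully home, top 0.8 mm above the rails. It goes down when pressed with about 18 N and stays where it is left; the roller's own weight is not enough.
- cap_2 (a joint): the same for the vial at rack x = -12 mm
- cap_3 (a joint): the same for the vial at rack x = 5 mm
- cap_4 (a joint): the same for the vial at rack x = 22 mm
- roller: loose black rubber-covered roller, 44 mm diameter, 84 mm long, about 0.8 kg, lying across the rails at the start end. Origin at its centre, 78 mm above the rack origin while on the rails; y is its long axis (along the rack's y); x and z turn with it. It rolls half as far as the fingertips, which soon run off its top: take several strokes. Press with 16 to 21 N; 30 N, even as a knock, is too hard.
- park_mark (a point): middle of the parking groove at the height of the rails (rack x = 43 mm, y = 0, z = 56 mm); red lines on both side guides mark it. The groove is a notch 20 mm wide across both rails, in which the roller sinks 2.4 mm. Axes as the rack's.
- keeper (a joint): steel keeper bar on the rack's +y side, turning level about an upright pivot. 0: open, along the side guide, pointing to the start end; 1.57: shut, across the rails close behind the parked roller (it shuts only if the roller is in the groove). Seen from above it turns counter-clockwise to shut; it stays where it is left; about 1 N at its knob moves it.
- keeper_pivot (a point): pivot of the keeper, rack x = 14 mm, y = 53 mm, z = 66 mm (underside of the bar; the bar is 9 mm wide, 6 mm thick)
- keeper_knob (a point): middle of the upright black knob at the free end of the keeper bar, 55 mm from the pivot; the knob is 11 mm in diameter and stands from 71 to 89 mm above the rack origin; the point is at 80 mm
- timer: white lab timer lying on the worktop, 66 x 60 x 18 mm, origin at the centre of its underside; leave it alone
- sample_bottle: clear sample bottle 58 mm across, 103 mm tall, beyond the start end of the rack, origin at the centre of its underside; leave it alone
- marker_pen: red and white marker pen lying on the worktop, 135 mm long, 16 mm thick, origin under its middle; leave it alone
- weighing_boat: white weighing boat 81 x 81 x 13 mm beyond the parking end of the rack, origin at the centre of its underside; leave it alone
Things that resemble listed ones, but are neither listed nor needed, are in the scene too. What is shaped like the rack but pink or turquoise is not meant. Several things have the shape of the roller; the one meant has the colours described above.

How it is judged (in metres and radians):
On the way, in this order (a step that is already met when the one before it is completed fails the run):
1. all four caps are pressed home by the roller (value of joint each of cap_1, cap_2, cap_3, cap_4 above 0.0018 m), for 0.1 s.
2. the roller stands still in the parking groove while the keeper is still open (x of roller in the frame of rack between 0.039 and 0.047 m and z of roller in the frame of rack below 0.0768 m and value of joint keeper below 1.2 rad), for 0.2 s.
At the end, for the whole second after the job is handed in: All four caps are pressed down at least 1.8 of their 2.2 mm; the roller rests in the parking groove, its axis within 4 mm of the marks and square to the rails; the keeper is shut (within 0.15 rad of its stop) (all of step 1 and x of roller in the frame of rack between 0.039 and 0.047 m and z of roller in the frame of rack below 0.0768 m and linear speed of roller below 0.01 m/s and angle between the y axis of roller and the y axis of rack, either way round below 0.06 rad and value of joint keeper above 1.42 rad); the robot touches nothing.
It fails at once if the fingers press on the roller with more than 30 N (contact force between the fingers and roller above 30 N).
It fails at once if the robot touches caps or vials (contact force between any of the fingers, the arm and vial_row above 0.5 N).
It fails at once if the roller is grasped or pushed from the side instead of being rolled under the fingertips (contact force between the arm and roller above 0.5 N or (contact force between the fingers and roller above 0.5 N and z of the grasp point in the frame of rack below 0.103 m)).
It fails at once if the roller leaves the rails (z of roller in the frame of rack below 0.07 m or z of roller in the frame of rack above 0.088 m).
It fails at once if a thing beside the rack is moved more than 15 mm (distance of any of timer, sample_bottle, marker_pen, weighing_boat from where it was at the start of the episode above 0.015 m).
It also fails if it takes over 72 s, if anything falls off the work surface, if the arm or the gripper's body presses on something with over 40 N, if the wrist force passes 120 N, or if a joint passes its speed limit or range.

## Working session

There is one attempt and no reset: what is moved stays moved. The work goes in short steps, Python scripts to look and compute and a tool call to move; the robot and the scene stay as the last step left them, time stands still between calls to the robot, and variables do not carry over. Pictures are saved under pics/ and viewed, at most 10 in all, crops included, and the job is handed in when it is done.

Besides the shell and the picture viewer there is one more tool, called after "Request:" in YAML: its name, and indented under it one key for each argument. move_arm: Moves the arm, as the interface text tells. Its arguments: {"type":"object","properties":{"gripper":{"type":"array"},"offset":{"type":"array"},"turn":{"type":"array"},"squeeze":{"type":"number"}},"required":["gripper","offset","turn"]}

```bash
mkdir -p pics
python3 - <<'E'
from bench import bot
import cv2,numpy as np
for n in ("top","scene"):
    p,d=bot.camera(n); np.savez(n+"0.npz",p=p,d=d)
    cv2.imwrite(f"pics/{n}0.png",p[:,:,::-1])
    m=bot.camera_model(n);print(n,{k:np.round(v,4).tolist() if not isinstance(v,str) else v for k,v in m.items()})
print(bot.sense())
E
```

```text
top {'camera_matrix': [[385.8012, 0.0, 252.6709], [0.0, 385.8012, 200.5677], [0.0, 0.0, 1.0]], 'position': [0.3062, -0.0971, 1.1209], 'rotation': [7.6312, -0.1261, -90.2863]}
scene {'camera_matrix': [[485.3377, 0.0, 252.5769], [0.0, 485.3377, 190.4584], [0.0, 0.0, 1.0]], 'position': [-0.2187, -0.9444, 0.9082], 'rotation': [51.8702, 0.3588, -37.2753]}
{'t': 0.1, 'q': array([ 5.95542147e+01,  2.01213336e+01,  9.46703360e+01, -1.76476744e-03,
        6.52641298e+01, -4.84690511e+00]), 'joint_vel': array([-0.00288876, -0.10411861, -0.05701762,  0.0407431 , -0.02125583,
        0.00491376]), 'effort': array([ 1.34890328e-03, -4.98044193e+01, -2.85698551e+01,  6.99733361e-02,
        2.39898765e-02, -6.82491554e-05]), 'position': array([0.23747646, 0.49577957, 0.21817401]), 'tcp_rot': array([-1.79944265e+02, -3.11830842e-03,  1.54401858e+02]), 'ft_force': array([ 0.53868259, -0.59513135, -0.33176158]), 'wrist_torque': array([-0.03697929,  0.0375642 ,  0.00057726]), 'finger_force': 0.0, 'finger_gap': 0.09293743350337769}
```

View pics/top0.png

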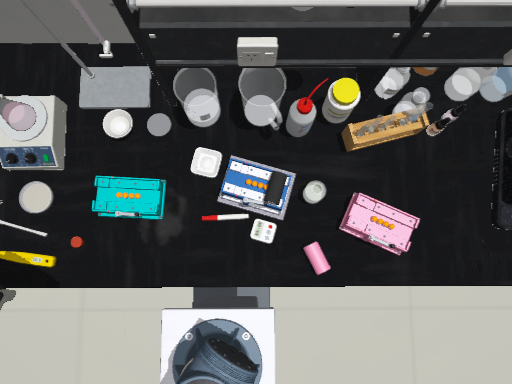

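View pics/scene0.png

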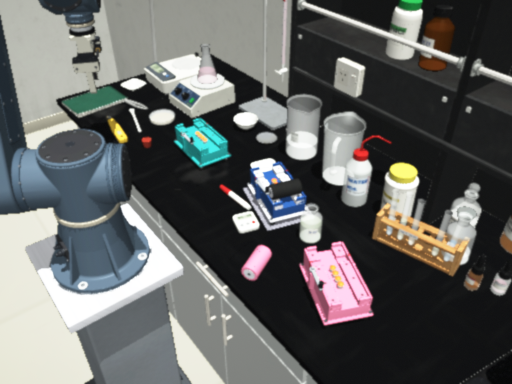

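The top view shows the blue rack at about (257,187), the roller at its right end (275,187), the bottle at (315,190) and the boat at (206,162). The rack x axis therefore points left in the picture (world +y), and the keeper is on the near side.

```bash
cat > h.py <<'E'
from bench import bot
import cv2,numpy as np
from scipy.spatial.transform import Rotation as R
def ray(n,uv):
    m=bot.camera_model(n);K=m["camera_matrix"]
    assert 'distortion' not in m
    r=R.from_euler('xyz',m["rotation"],degrees=True)
    p=cv2.undistortPoints(np.float64(uv).reshape(-1,1,2),np.array(K),None)[:,0]
    return np.array(m["position"]),r.apply(np.c_[p[:,0],-p[:,1],-np.ones(len(p))])
def onz(n,uv,z):
    o,d=ray(n,uv);return o+d*((z-o[2])/d[:,2])[:,None]
E
python3 - <<'E'
from h import *
for n,b in(("top",(212,148,90,75)),("scene",(235,150,90,80))):
    f=np.load(n+"0.npz");x,y,w,h=b
    c=f['p'][y:y+h,x:x+w,::-1]
    cv2.imwrite(f"pics/{n}c.png",cv2.resize(c,None,fx=7,fy=7,interpolation=cv2.INTER_CUBIC))
p=np.load("top0.npz")['p'];d=np.load("top0.npz")['d']
hsv=cv2.cvtColor(p,cv2.COLOR_RGB2HSV)
m=cv2.inRange(hsv,(8,130,130),(25,255,255));m[:, :215]=0;m[:,300:]=0;m[:148]=0;m[225:]=0
k,l,s,c=cv2.connectedComponentsWithStats(m);print(s.tolist(),c.round(2).tolist())
mb=cv2.inRange(hsv,(105,120,60),(125,255,255));mb[:, :215]=0;mb[:,300:]=0;mb[:148]=0;mb[225:]=0
ys,xs=np.nonzero(mb);print(cv2.minAreaRect(np.c_[xs,ys].astype(np.float32)))
m=bot.camera_model("top");
# heights from depth map
o,dd=ray("top",[[u,v] for v in range(384) for u in range(512)])
X=(o+dd*d.reshape(-1,1)).reshape(384,512,3);np.save("X.npy",X)
for u,v in [(252,182),(258,182),(275,187),(270,190),(228,190),(243,205),(245,170),(290,190)]:print(u,v,X[v,u].round(4))
E
```

```text
[[0, 0, 512, 384, 196535], [246, 179, 5, 5, 19], [252, 181, 5, 5, 21], [258, 183, 5, 5, 20], [264, 185, 4, 4, 13]] [[255.5, 191.5], [248.16, 181.16], [254.0, 183.0], [259.9, 184.95], [265.15, 186.38]]
((254.60191345214844, 185.85350036621094), (64.39035034179688, 40.80125045776367), 16.389541625976562)
252 182 [ 0.4992 -0.0985  0.068 ]
258 182 [ 0.5019 -0.1154  0.0524]
275 187 [ 0.4774 -0.1594  0.1119]
270 190 [ 0.4694 -0.1461  0.1116]
228 190 [ 0.4774 -0.032   0.0659]
243 205 [ 0.4434 -0.072   0.    ]
245 170 [ 0.5349 -0.0791  0.0598]
290 190 [ 0.4873 -0.2104 -0.0006]
```

View pics/topc.png

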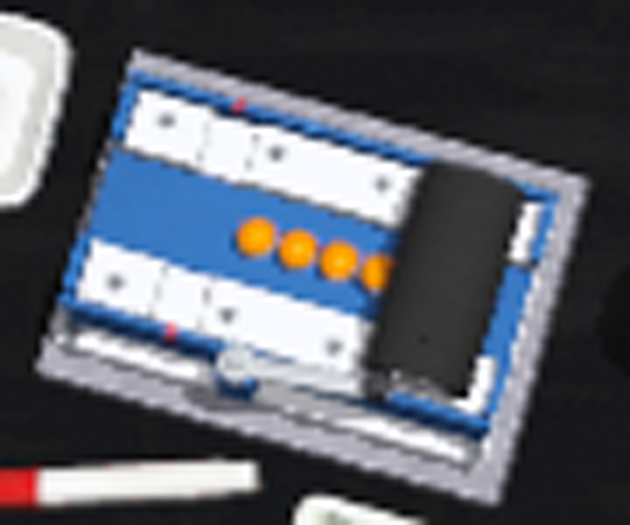

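View pics/scenec.png

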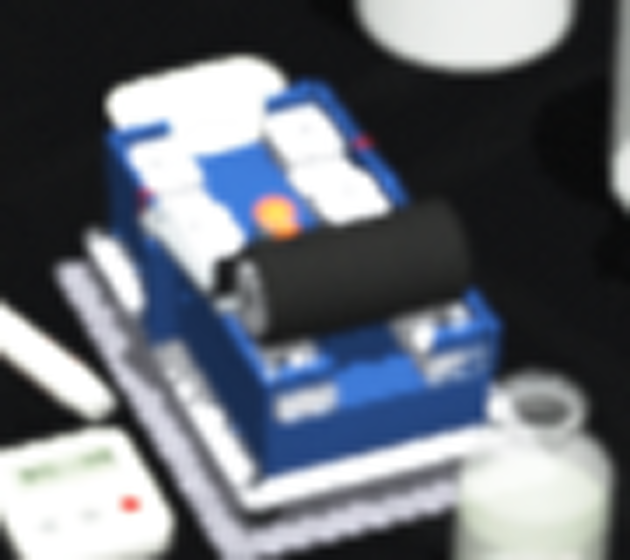

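The top crop shows the four caps at px (248..265, 181..186), the red marks at (246,163) and (236,195), the roller across the start end, and the black keeper knob at about (266,202.5), open. Next I fit the rack frame.

Run:
```python
from h import *
X=np.load("X.npy");p=np.load("top0.npz")['p']
hsv=cv2.cvtColor(p,cv2.COLOR_RGB2HSV)
m=cv2.inRange(hsv,(0,100,90),(6,255,255))|cv2.inRange(hsv,(165,90,90),(180,255,255));m[:160]=0;m[200:]=0;m[:,:230]=0;m[:,255:]=0
k,l,s,c=cv2.connectedComponentsWithStats(m);print(s[1:].tolist(),c[1:].round(2).tolist())
# rail heights
for b in [(230,238,162,166),(252,266,170,172),(228,232,185,188),(245,258,192,195)]:
    z=X[b[2]:b[3],b[0]:b[1],2];print('rail z',np.median(z).round(4))
# roller: depth mask
zm=(X[:,:,2]>0.098)&(X[:,:,2]<.13);zm[:168]=0;zm[212:]=0;zm[:,:258]=0;zm[:,300:]=0
q=X[zm];print('roller top',len(q),np.percentile(q[:,2],[50,90,98]).round(4),q.mean(0).round(4))
B=float(np.percentile(q[:,2],90))-.1
B=.0105
caps=onz("top",[[248.16,181.16],[254,183],[259.9,184.95]],B+.0575)
marks=onz("top",[[246.1,163],[236.3,195.3]],B+.064)
print(caps.round(4),marks.round(4),np.linalg.norm(caps[0]-caps[2]),np.linalg.norm(marks[0]-marks[1]))
w=np.r_[caps[:,:2],marks[:,:2]];r=np.array([[.022,0],[.005,0],[-.012,0],[.043,-.046],[.043,.046]])
wc,rc=w.mean(0),r.mean(0);a=w-wc;b=r-rc
th=np.arctan2((b[:,0]*a[:,1]-b[:,1]*a[:,0]).sum(),(a*b).sum())
Rm=np.array([[np.cos(th),-np.sin(th)],[np.sin(th),np.cos(th)]]);t=wc-Rm@rc
print('yaw',np.degrees(th),'origin',t,'res mm',((w-(r@Rm.T+t))*1e3).round(1).tolist())
np.savez("rack.npz",Rm=Rm,t=t,B=B)
loc=(q[:,:2]-t)@Rm;print('roller local mean,min,max',loc.mean(0),np.percentile(loc,[2,98],0))
hi=q[:,2]>np.percentile(q[:,2],60);print(loc[hi].mean(0))
print('knob',(onz("top",[[266,202.6]],B+.089)[:,:2]-t)@Rm)
# check against scene
for u in [(-.029,0,.0575),(.043,.046,.064),(.043,-.046,.064)]:
    P=np.r_[Rm@u[:2]+t,B+u[2]];mm=bot.camera_model("scene");v=R.from_euler('xyz',mm["rotation"],degrees=True).inv().apply(P-mm["position"]);k=mm["camera_matrix"]
    x=k@np.array([v[0],-v[1],-v[2]]);print('scene px',x[:2]/x[2])
```

```text
[[245, 162, 2, 2, 2], [236, 194, 1, 3, 3]] [[245.5, 162.5], [236.0, 195.0]]
rail z 0.0682
rail z 0.0674
rail z 0.0678
rail z 0.0675
roller top 481 [0.1085 0.1122 0.1137] [ 0.4771 -0.159   0.1077]
[[ 0.5016 -0.0879  0.068 ]
 [ 0.4963 -0.1041  0.068 ]
 [ 0.4908 -0.1204  0.068 ]] [[ 0.5515 -0.0824  0.0745]
 [ 0.4611 -0.0553  0.0745]] 0.03421922777172152 0.09437661833445826
yaw 73.32419659894492 origin [ 0.49447492 -0.10936652] res mm [[0.8, 0.4], [0.4, 0.5], [-0.3, 0.5], [0.7, -1.1], [-1.6, -0.3]]
roller local mean,min,max [-0.05257435  0.00241361] [[-0.07206386 -0.03986766]
 [-0.03395827  0.0447918 ]]
[-0.05361685 -0.00010226]
knob [[-0.04151858  0.04717106]]
scene px [280.1298601  190.59191628]
scene px [255.62031698 177.93578839]
scene px [284.97387068 171.18745514]
```

Request:
move_arm:
  gripper: [0, 0, 0, 0, 0, 0, 0, 0, 0, 0]
  offset:
    - [0.015, -0.041, 0]
    - [0.015, -0.041, 0]
    - [0.015, -0.041, 0]
    - [0.015, -0.041, 0]
    - [0.015, -0.041, 0]
    - [0.015, -0.041, 0]
    - [0.015, -0.041, 0]
    - [0.015, -0.041, 0]
    - [0.015, -0.041, 0]
    - [0.015, -0.041, 0]
  turn:
    - [0, 0, 0.9]
    - [0, 0, 0.9]
    - [0, 0, 0.9]
    - [0, 0, 0.9]
    - [0, 0, 0.9]
    - [0, 0, 0.9]
    - [0, 0, 0.9]
    - [0, 0, 0.9]
    - [0, 0, 0.9]
    - [0, 0, 0.9]

```text
t: 1.1
position: [0.3878, 0.0843, 0.2187]
tcp_rot: [180.0, 0.0, 163.4]
ft_force: [1.5, 0.5, -0.7]
finger_gap: 0.0179
finger_force: 0.0
```

Request:
move_arm:
  gripper: [0, 0, 0, 0, 0, 0, 0, 0]
  offset:
    - [0.015, -0.041, 0]
    - [0.015, -0.041, 0]
    - [0.015, -0.041, 0]
    - [0.015, -0.041, 0]
    - [0.015, -0.041, -0.02]
    - [0.012, -0.036, -0.02]
    - [0, 0, -0.02]
    - [0, 0, 0]
  turn:
    - [0, 0, 0]
    - [0, 0, 0]
    - [0, 0, 0]
    - [0, 0, 0]
    - [0, 0, 0]
    - [0, 0, 0]
    - [0, 0, 0]
    - [0, 0, 0]

```text
t: 1.9
position: [0.4731, -0.1551, 0.1561]
tcp_rot: [180.0, -0.3, 163.3]
ft_force: [0.1, 0.6, 0.7]
finger_gap: 0.0008
finger_force: 0.0
```

Run:
```python
from h import *
r=np.load("rack.npz");s=bot.sense()
print((s['position'][:2]-r['t'])@r['Rm'],s['position'])
p,d=bot.camera("scene");np.savez("scene1.npz",p=p,d=d)
cv2.imwrite("pics/s1.png",cv2.resize(p[120:235,215:335,::-1],None,fx=5,fy=5,interpolation=cv2.INTER_CUBIC))
```

```text
[-0.04996715  0.00729591] [ 0.47314747 -0.15513864  0.15613939]
```

View pics/s1.png

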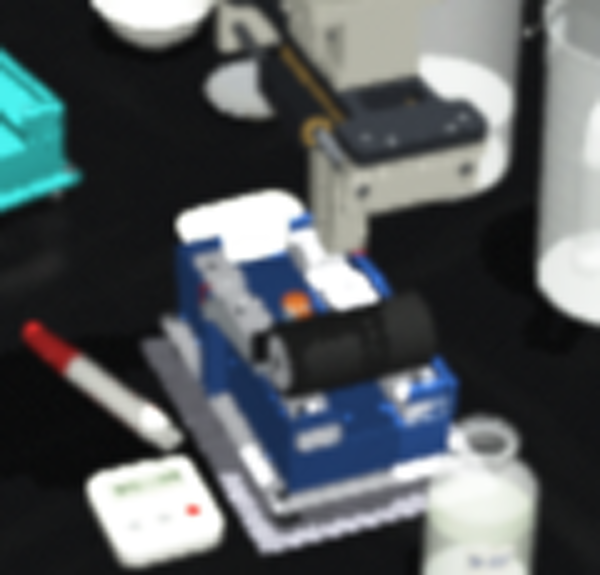

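The fingertips hang just above and beyond the black roller, with the vials still capped. I move behind the roller's crest, centre the fingers and come down to just above it.

Request:
move_arm:
  gripper: [0, 0, 0, 0, 0, 0]
  offset:
    - [0.003, -0.0155, -0.01]
    - [0, 0, -0.015]
    - [0, 0, -0.01]
    - [0, 0, -0.003]
    - [0, 0, 0]
    - [0, 0, 0]
  turn:
    - [0, 0, 0]
    - [0, 0, 0]
    - [0, 0, 0]
    - [0, 0, 0]
    - [0, 0, 0]
    - [0, 0, 0]

```text
t: 2.55
position: [0.4779, -0.1705, 0.1212]
tcp_rot: [-180.0, 0.0, 163.4]
ft_force: [-0.2, -0.3, 0.0]
finger_gap: 0.0006
finger_force: 0.0
```

Request:
move_arm:
  gripper: [0, 0, 0, 0, 0]
  offset:
    - [0, 0, -0.001]
    - [0, 0, -0.001]
    - [0, 0, -0.001]
    - [0, 0, 0]
    - [0, 0, 0]
  turn:
    - [0, 0, 0]
    - [0, 0, 0]
    - [0, 0, 0]
    - [0, 0, 0]
    - [0, 0, 0]

```text
t: 3.05
position: [0.4776, -0.1705, 0.1176]
tcp_rot: [180.0, -0.0, 163.4]
ft_force: [-0.3, -0.3, 0.5]
finger_gap: 0.0003
finger_force: 0.0
```

Request:
move_arm:
  gripper: [0, 0, 0, 0, 0, 0]
  offset:
    - [0, 0, -0.001]
    - [0, 0, -0.001]
    - [0, 0, -0.001]
    - [0, 0, -0.001]
    - [0, 0, 0]
    - [0, 0, 0]
  turn:
    - [0, 0, 0]
    - [0, 0, 0]
    - [0, 0, 0]
    - [0, 0, 0]
    - [0, 0, 0]
    - [0, 0, 0]

```text
t: 3.65
position: [0.4776, -0.1705, 0.1136]
tcp_rot: [-180.0, 0.0, 163.4]
ft_force: [0.9, 0.2, 1.0]
finger_gap: 0.0004
finger_force: 0.0
```

Request:
move_arm:
  gripper: [0, 0, 0]
  offset:
    - [0, 0, -0.0005]
    - [0, 0, 0]
    - [0, 0, 0]
  turn:
    - [0, 0, 0]
    - [0, 0, 0]
    - [0, 0, 0]

```text
t: 3.95
position: [0.4776, -0.1705, 0.1131]
tcp_rot: [-180.0, -0.0, 163.4]
ft_force: [0.7, -0.2, 0.2]
finger_gap: 0.0004
finger_force: 0.0
```

Request:
move_arm:
  gripper: [0, 0, 0]
  offset:
    - [0, 0, -0.0005]
    - [0, 0, 0]
    - [0, 0, 0]
  turn:
    - [0, 0, 0]
    - [0, 0, 0]
    - [0, 0, 0]

```text
t: 4.25
position: [0.4776, -0.1705, 0.1126]
tcp_rot: [-180.0, 0.0, 163.4]
ft_force: [-0.6, 0.2, -0.6]
finger_gap: 0.0005
finger_force: 0.1
```

Request:
move_arm:
  gripper: [0, 0, 0]
  offset:
    - [0, 0, -0.0005]
    - [0, 0, 0]
    - [0, 0, 0]
  turn:
    - [0, 0, 0]
    - [0, 0, 0]
    - [0, 0, 0]

```text
t: 4.55
position: [0.4777, -0.1706, 0.1124]
tcp_rot: [-180.0, 0.0, 163.4]
ft_force: [-0.9, 0.5, 4.7]
finger_gap: 0.0004
finger_force: 2.4
```

Request:
move_arm:
  gripper: [0, 0, 0]
  offset:
    - [0, 0, -0.0005]
    - [0, 0, 0]
    - [0, 0, 0]
  turn:
    - [0, 0, 0]
    - [0, 0, 0]
    - [0, 0, 0]

```text
t: 4.85
position: [0.4778, -0.1707, 0.1122]
tcp_rot: [-180.0, 0.0, 163.4]
ft_force: [-3.2, -0.3, 10.1]
finger_gap: 0.0003
finger_force: 4.8
```

Request:
move_arm:
  gripper: [0, 0, 0, 0, 0, 0, 0, 0]
  offset:
    - [0, 0, -0.0003]
    - [0.0009, 0.0029, 0]
    - [0.0009, 0.0029, 0]
    - [0.0009, 0.0029, 0]
    - [0.0009, 0.0029, 0]
    - [0.0009, 0.0029, 0]
    - [0, 0, 0]
    - [0, 0, 0]
  turn:
    - [0, 0, 0]
    - [0, 0, 0]
    - [0, 0, 0]
    - [0, 0, 0]
    - [0, 0, 0]
    - [0, 0, 0]
    - [0, 0, 0]
    - [0, 0, 0]

```text
t: 5.65
position: [0.4823, -0.156, 0.1129]
tcp_rot: [-180.0, 0.0, 163.4]
ft_force: [-7.9, 3.3, 24.1]
finger_gap: 0.0003
finger_force: 12.0
```

```bash
cat >> h.py <<'E'
rk=np.load("rack.npz")
def roller():
    """roller axis local x from top depth: points at roller height, on the rails, not the gripper"""
    p,d=bot.camera("top")
    v,u=np.mgrid[0:384,0:512];o,dd=ray("top",np.c_[u.ravel(),v.ravel()])
    P=o+dd*d.reshape(-1,1);loc=(P[:,:2]-rk['t'])@rk['Rm'];c=p.reshape(-1,3).max(1)
    k=(abs(loc[:,0])<.09)&(abs(loc[:,1])<.042)&(P[:,2]>.098)&(P[:,2]<.118)&(c<75)
    q=loc[k]
    if len(q)<10: return len(q),None
    return len(q),[np.round((np.percentile(q[s,0],[3,50,97])),4).tolist() if s.sum()>8 else None for s in (q[:,1]<-.012,abs(q[:,1])<.012,q[:,1]>.012)]
def rep():
    s=bot.sense();l=(s['position'][:2]-rk['t'])@rk['Rm']
    print('tcp local',l.round(4),'z',s['position'][2].round(4),'F',s['ft_force'].round(1),'roller',roller())
E
python3 -c "
from h import *
rep()"
```

```text
tcp local [-0.0481 -0.0017] z 0.1129 F [-7.9  3.3 24.1] roller (0, None)
```

Request:
move_arm:
  gripper: [0, 0]
  offset:
    - [0, 0, 0.0007]
    - [0, 0, 0]
  turn:
    - [0, 0, 0]
    - [0, 0, 0]

```text
t: 5.9
position: [0.4822, -0.156, 0.113]
tcp_rot: [-180.0, 0.0, 163.4]
ft_force: [-5.2, 2.2, 15.8]
finger_gap: 0.0006
finger_force: 7.9
```

Run:
```python
from h import *
p,d=bot.camera("scene");p2,d2=bot.camera("top")
a=cv2.resize(p[150:235,235:325,::-1],(450,425),interpolation=cv2.INTER_CUBIC)
b=cv2.resize(p2[148:223,220:300,::-1],None,fx=4.3,fy=5.667,interpolation=cv2.INTER_CUBIC)[:425]
cv2.imwrite("pics/s2.png",np.hstack([a,b]))
```

```text
(no output)
```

View pics/s2.png

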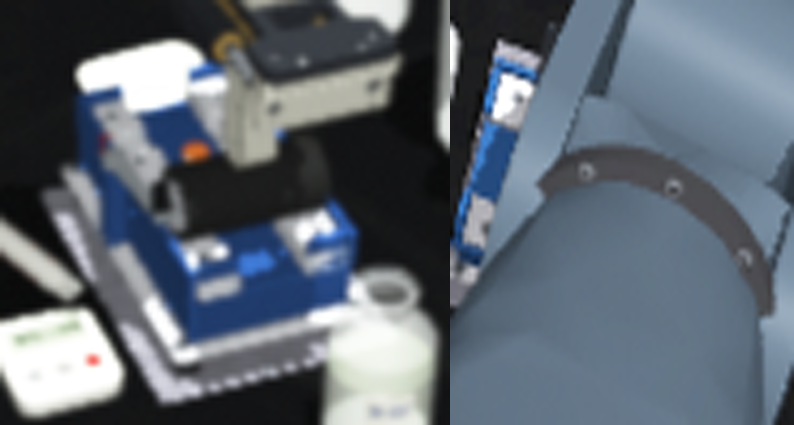

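The fingertips sit mid-length on the roller, and the arm hides it in the top view. I track the roller from scene depth instead, fitting a circle of known radius.

```bash
cat >> h.py <<'E'
from scipy.optimize import least_squares
def roller():
    p,d=bot.camera("scene")
    v,u=np.mgrid[0:384,0:512];o,dd=ray("scene",np.c_[u.ravel(),v.ravel()])
    P=o+dd*d.reshape(-1,1);loc=(P[:,:2]-rk['t'])@rk['Rm'];z=P[:,2]-.0117;c=p.reshape(-1,3).max(1)
    out=[]
    for a,b in((-.04,-.014),(.014,.038)):
        k=(abs(loc[:,0])<.08)&(loc[:,1]>a)&(loc[:,1]<b)&(z>.068)&(z<.11)&(c<90)&(d.ravel()>0)
        q=np.c_[loc[k,0],z[k]]
        r=least_squares(lambda s:np.hypot(q[:,0]-s[0],q[:,1]-s[1])-.022,[np.median(q[:,0]),.078],loss='soft_l1',f_scale=.001)
        out.append((int(k.sum()),r.x.round(4).tolist()))
    return out
E
python3 -c "
from h import *
rep()"
```

```text
tcp local [-0.0482 -0.0017] z 0.113 F [-4.3  1.6 16.3] roller [(127, [-0.0462, 0.0802]), (132, [-0.0459, 0.0799])]
```

Request:
move_arm:
  gripper: [0, 0, 0]
  offset:
    - [0.0009, 0.0029, 0]
    - [0.0009, 0.0029, 0]
    - [0.0009, 0.0029, 0]
  turn:
    - [0, 0, 0]
    - [0, 0, 0]
    - [0, 0, 0]

```text
t: 6.35
position: [0.485, -0.1473, 0.113]
tcp_rot: [-180.0, 0.0, 163.4]
ft_force: [-5.2, 0.1, 15.4]
finger_gap: 0.0003
finger_force: 7.8
```

Request:
move_arm:
  gripper: [0, 0, 0]
  offset:
    - [0.0009, 0.0029, 0]
    - [0.0009, 0.0029, 0]
    - [0, 0, 0]
  turn:
    - [0, 0, 0]
    - [0, 0, 0]
    - [0, 0, 0]

```text
t: 6.65
position: [0.4868, -0.1416, 0.113]
tcp_rot: [-180.0, 0.0, 163.4]
ft_force: [-5.1, -1.3, 16.1]
finger_gap: 0.001
finger_force: 7.7
```

```bash
python3 -c "
from h import *
rep()"
```

```text
tcp local [-0.0331 -0.0019] z 0.113 F [-5.1 -1.3 16.1] roller [(129, [-0.0378, 0.0801]), (132, [-0.0384, 0.0802])]
```

Request:
move_arm:
  gripper: [0, 0, 0]
  offset:
    - [0.0009, 0.0029, 0]
    - [0.0009, 0.0029, 0]
    - [0, 0, 0]
  turn:
    - [0, 0, 0]
    - [0, 0, 0]
    - [0, 0, 0]

```text
t: 7.0
position: [0.4888, -0.1358, 0.1129]
tcp_rot: [-180.0, 0.1, 163.4]
ft_force: [-3.1, 0.6, 12.4]
finger_gap: 0.0003
finger_force: 6.0
```

Request:
move_arm:
  gripper: [0, 0, 0]
  offset:
    - [0.0009, 0.0029, 0]
    - [0.0009, 0.0029, 0]
    - [0, 0, 0]
  turn:
    - [0, 0, 0]
    - [0, 0, 0]
    - [0, 0, 0]

```text
t: 7.3
position: [0.4909, -0.1299, 0.1127]
tcp_rot: [180.0, 0.1, 163.4]
ft_force: [0.1, 1.3, 9.7]
finger_gap: 0.0005
finger_force: 4.2
```

```bash
python3 -c "
from h import *
rep()"
```

```text
tcp local [-0.0206 -0.0025] z 0.1127 F [0.1 1.3 9.7] roller [(137, [-0.0319, 0.0806]), (137, [-0.0319, 0.0814])]
```

Request:
move_arm:
  gripper: [0, 0, 0, 0, 0, 0]
  offset:
    - [0, 0, 0.005]
    - [-0.0071, -0.0166, 0]
    - [0, 0, 0]
    - [0, 0, -0.002]
    - [0, 0, -0.001]
    - [0, 0, 0]
  turn:
    - [0, 0, 0]
    - [0, 0, 0]
    - [0, 0, 0]
    - [0, 0, 0]
    - [0, 0, 0]
    - [0, 0, 0]

```text
t: 7.95
position: [0.4831, -0.1461, 0.1137]
tcp_rot: [180.0, -0.0, 163.4]
ft_force: [-0.2, 0.9, 0.3]
finger_gap: 0.0006
finger_force: 0.0
```

```bash
python3 -c "
from h import *
rep()"
```

```text
tcp local [-0.0384  0.0004] z 0.1137 F [-0.2  0.9  0.3] roller [(138, [-0.0472, 0.08]), (130, [-0.0465, 0.0801])]
```

Request:
move_arm:
  gripper: [0, 0, 0, 0, 0]
  offset:
    - [0, 0, 0.003]
    - [-0.0049, -0.0163, 0]
    - [0, 0, -0.002]
    - [0, 0, -0.002]
    - [0, 0, 0]
  turn:
    - [0, 0, 0]
    - [0, 0, 0]
    - [0, 0, 0]
    - [0, 0, 0]
    - [0, 0, 0]

```text
t: 8.5
position: [0.4784, -0.1625, 0.1129]
tcp_rot: [180.0, 0.0, 163.4]
ft_force: [-0.1, -0.3, -0.2]
finger_gap: 0.0004
finger_force: 0.2
```

```bash
python3 -c "
from h import *
rep()"
```

```text
tcp local [-0.0555  0.0002] z 0.1129 F [-0.1 -0.3 -0.2] roller [(123, [-0.0467, 0.0808]), (127, [-0.0465, 0.0804])]
```

Request:
move_arm:
  gripper: [0, 0, 0, 0, 0, 0, 0, 0, 0]
  offset:
    - [0, 0, -0.0006]
    - [0, 0, -0.0006]
    - [0.0009, 0.0029, 0]
    - [0.0009, 0.0029, 0]
    - [0.0009, 0.0029, 0]
    - [0.0009, 0.0029, 0]
    - [0.0009, 0.0029, 0]
    - [0.0009, 0.0029, 0]
    - [0, 0, 0]
  turn:
    - [0, 0, 0]
    - [0, 0, 0]
    - [0, 0, 0]
    - [0, 0, 0]
    - [0, 0, 0]
    - [0, 0, 0]
    - [0, 0, 0]
    - [0, 0, 0]
    - [0, 0, 0]

```text
t: 9.45
position: [0.4839, -0.145, 0.113]
tcp_rot: [-180.0, 0.0, 163.4]
ft_force: [-5.7, 1.3, 16.3]
finger_gap: 0.0006
finger_force: 8.2
```

```bash
python3 -c "
from h import *
rep()"
```

```text
tcp local [-0.0372 -0.0001] z 0.113 F [-5.7  1.3 16.3] roller [(131, [-0.0375, 0.0802]), (129, [-0.0378, 0.0797])]
```

Request:
move_arm:
  gripper: [0, 0, 0]
  offset:
    - [0.0009, 0.0029, -0.0002]
    - [0.0009, 0.0029, -0.0001]
    - [0.0009, 0.0029, 0]
  turn:
    - [0, 0, 0]
    - [0, 0, 0]
    - [0, 0, 0]

```text
t: 9.8
position: [0.4865, -0.1367, 0.1129]
tcp_rot: [-180.0, 0.0, 163.4]
ft_force: [-6.6, 0.6, 19.6]
finger_gap: 0.0006
finger_force: 9.4
```

```bash
python3 -c "
from h import *
rep()"
```

```text
tcp local [-0.0285 -0.0002] z 0.1129 F [-6.6  0.6 19.6] roller [(129, [-0.0331, 0.0802]), (129, [-0.0332, 0.0801])]
```

Request:
move_arm:
  gripper: [0, 0, 0]
  offset:
    - [0.0009, 0.0029, 0]
    - [0.0009, 0.0029, -0.0001]
    - [0.0009, 0.0029, -0.0002]
  turn:
    - [0, 0, 0]
    - [0, 0, 0]
    - [0, 0, 0]

```text
t: 10.15
position: [0.4894, -0.1277, 0.1124]
tcp_rot: [180.0, 0.0, 163.4]
ft_force: [-5.0, 2.2, 14.4]
finger_gap: 0.0008
finger_force: 7.1
```

```bash
python3 -c "
from h import *
rep()"
```

```text
tcp local [-0.019  -0.0004] z 0.1124 F [-5.   2.2 14.4] roller [(131, [-0.0289, 0.0802]), (130, [-0.0285, 0.0803])]
```

Request:
move_arm:
  gripper: [0, 0]
  offset:
    - [0.0009, 0.0029, -0.0004]
    - [0.0003, 0.001, -0.0001]
  turn:
    - [0, 0, 0]
    - [0, 0, 0]

```text
t: 10.4
position: [0.4906, -0.1235, 0.1117]
tcp_rot: [180.0, 0.0, 163.4]
ft_force: [-4.2, 2.8, 13.4]
finger_gap: 0.0007
finger_force: 6.7
```

Request:
move_arm:
  gripper: [0, 0, 0]
  offset:
    - [0, 0, 0.004]
    - [-0.006, -0.0203, 0.001]
    - [0, 0, 0]
  turn:
    - [0, 0, 0]
    - [0, 0, 0]
    - [0, 0, 0]

```text
t: 10.7
position: [0.484, -0.1454, 0.1159]
tcp_rot: [-180.0, 0.0, 163.3]
ft_force: [0.0, -0.2, 0.6]
finger_gap: 0.0008
finger_force: 0.0
```

```bash
python3 -c "
from h import *
rep()"
```

```text
tcp local [-0.0375 -0.0003] z 0.1159 F [ 0.  -0.2  0.6] roller [(110, [-0.0237, 0.0799]), (128, [-0.0234, 0.0805])]
```

Request:
move_arm:
  gripper: [0, 0, 0, 0]
  offset:
    - [0.0014, 0.0048, 0]
    - [0, 0, -0.002]
    - [0, 0, -0.0012]
    - [0, 0, 0]
  turn:
    - [0, 0, 0]
    - [0, 0, 0]
    - [0, 0, 0]
    - [0, 0, 0]

```text
t: 11.15
position: [0.4858, -0.1392, 0.1129]
tcp_rot: [-180.0, 0.0, 163.4]
ft_force: [-2.6, 0.3, 6.8]
finger_gap: 0.0006
finger_force: 3.5
```

```bash
python3 -c "
from h import *
rep()"
```

```text
tcp local [-0.0311 -0.0002] z 0.1129 F [-2.6  0.3  6.8] roller [(124, [-0.0237, 0.0798]), (128, [-0.0236, 0.0804])]
```

Request:
move_arm:
  gripper: [0, 0, 0, 0, 0, 0]
  offset:
    - [0, 0, -0.0006]
    - [0.0009, 0.0029, 0]
    - [0.0009, 0.0029, 0]
    - [0.0009, 0.0029, 0]
    - [0.0009, 0.0029, 0]
    - [0, 0, 0]
  turn:
    - [0, 0, 0]
    - [0, 0, 0]
    - [0, 0, 0]
    - [0, 0, 0]
    - [0, 0, 0]
    - [0, 0, 0]

```text
t: 11.8
position: [0.4894, -0.1277, 0.1131]
tcp_rot: [-180.0, 0.0, 163.5]
ft_force: [-5.9, 0.0, 18.6]
finger_gap: 0.0005
finger_force: 8.8
```

```bash
python3 -c "
from h import *
rep()"
```

```text
tcp local [-0.019  -0.0004] z 0.1131 F [-5.9  0.  18.6] roller [(132, [-0.0178, 0.0799]), (123, [-0.0172, 0.0799])]
```

Request:
move_arm:
  gripper: [0, 0, 0, 0, 0]
  offset:
    - [0.0009, 0.0029, 0]
    - [0.0009, 0.0029, 0]
    - [0.0009, 0.0029, 0]
    - [0.0009, 0.0029, 0]
    - [0.0009, 0.0029, 0]
  turn:
    - [0, 0, 0]
    - [0, 0, 0]
    - [0, 0, 0]
    - [0, 0, 0]
    - [0, 0, 0]

```text
t: 12.35
position: [0.494, -0.1131, 0.113]
tcp_rot: [-180.0, 0.0, 163.4]
ft_force: [-5.2, 2.1, 14.2]
finger_gap: 0.0002
finger_force: 7.2
```

```bash
python3 -c "
from h import *
rep()"
```

```text
tcp local [-0.0037 -0.0006] z 0.113 F [-5.2  2.1 14.2] roller [(135, [-0.0096, 0.0803]), (126, [-0.0106, 0.0805])]
```

Request:
move_arm:
  gripper: [0, 0]
  offset:
    - [0.0009, 0.0029, -0.0004]
    - [0.0009, 0.0029, -0.0003]
  turn:
    - [0, 0, 0]
    - [0, 0, 0]

```text
t: 12.6
position: [0.4957, -0.1071, 0.1122]
tcp_rot: [180.0, 0.0, 163.4]
ft_force: [-3.9, 2.6, 16.0]
finger_gap: 0.0004
finger_force: 8.0
```

Request:
move_arm:
  gripper: [0, 0, 0, 0, 0]
  offset:
    - [0, 0, 0.0047]
    - [-0.0055, -0.0161, 0]
    - [0, 0, 0]
    - [0, 0, -0.002]
    - [0, 0, -0.0005]
  turn:
    - [0, 0, 0]
    - [0, 0, 0]
    - [0, 0, 0]
    - [0, 0, 0]
    - [0, 0, 0]

```text
t: 13.1
position: [0.49, -0.1233, 0.113]
tcp_rot: [180.0, -0.0, 163.4]
ft_force: [-0.2, 0.5, -0.3]
finger_gap: 0.0002
finger_force: 0.0
```

```bash
python3 -c "
from h import *
rep()"
```

```text
tcp local [-0.0147  0.0003] z 0.113 F [-0.2  0.5 -0.3] roller [(116, [-0.0049, 0.0804]), (121, [-0.0056, 0.08])]
```

Request:
move_arm:
  gripper: [0, 0, 0, 0, 0, 0, 0, 0]
  offset:
    - [0, 0, -0.0006]
    - [0, 0, -0.0006]
    - [0.0009, 0.0029, 0]
    - [0.0009, 0.0029, 0]
    - [0.0009, 0.0029, 0]
    - [0.0009, 0.0029, 0]
    - [0.0009, 0.0029, 0]
    - [0, 0, 0]
  turn:
    - [0, 0, 0]
    - [0, 0, 0]
    - [0, 0, 0]
    - [0, 0, 0]
    - [0, 0, 0]
    - [0, 0, 0]
    - [0, 0, 0]
    - [0, 0, 0]

```text
t: 13.95
position: [0.4947, -0.1091, 0.1132]
tcp_rot: [-180.0, 0.0, 163.4]
ft_force: [-4.2, 0.7, 14.1]
finger_gap: 0.0004
finger_force: 7.2
```

```bash
python3 -c "
from h import *
rep()"
```

```text
tcp local [ 0.0004 -0.0001] z 0.1132 F [-4.2  0.7 14.1] roller [(123, [0.0021, 0.0802]), (120, [0.0017, 0.0802])]
```

Add about 3 N and continue over cap 3.

Request:
move_arm:
  gripper: [0, 0, 0, 0, 0, 0]
  offset:
    - [0, 0, -0.0003]
    - [0.0009, 0.0029, 0]
    - [0.0009, 0.0029, 0]
    - [0.0009, 0.0029, 0]
    - [0.0009, 0.0029, 0]
    - [0.0009, 0.0029, -0.0001]
  turn:
    - [0, 0, 0]
    - [0, 0, 0]
    - [0, 0, 0]
    - [0, 0, 0]
    - [0, 0, 0]
    - [0, 0, 0]

```text
t: 14.6
position: [0.4989, -0.0944, 0.1129]
tcp_rot: [180.0, -0.0, 163.4]
ft_force: [-6.7, 3.5, 15.4]
finger_gap: 0.0005
finger_force: 8.0
```

```bash
python3 -c "
from h import *
rep()"
```

```text
tcp local [0.0156 0.    ] z 0.1129 F [-6.7  3.5 15.4] roller [(124, [0.0102, 0.0798]), (113, [0.0087, 0.0797])]
```

Request:
move_arm:
  gripper: [0, 0, 0, 0, 0, 0]
  offset:
    - [0.0009, 0.0029, -0.0002]
    - [0, 0, 0.0042]
    - [-0.0047, -0.0158, 0]
    - [0, 0, 0]
    - [0, 0, -0.002]
    - [0, 0, -0.0005]
  turn:
    - [0, 0, 0]
    - [0, 0, 0]
    - [0, 0, 0]
    - [0, 0, 0]
    - [0, 0, 0]
    - [0, 0, 0]

```text
t: 15.25
position: [0.4952, -0.1073, 0.113]
tcp_rot: [180.0, -0.0, 163.4]
ft_force: [-0.3, 1.1, -0.2]
finger_gap: 0.0007
finger_force: 0.2
```

```bash
python3 -c "
from h import *
rep()"
```

```text
tcp local [ 0.0022 -0.0001] z 0.113 F [-0.3  1.1 -0.2] roller [(118, [0.0108, 0.0797]), (115, [0.0101, 0.0804])]
```

Request:
move_arm:
  gripper: [0, 0, 0, 0, 0, 0, 0, 0]
  offset:
    - [0, 0, -0.0006]
    - [0, 0, -0.0006]
    - [0.0009, 0.0029, 0]
    - [0.0009, 0.0029, 0]
    - [0.0009, 0.0029, 0]
    - [0.0009, 0.0029, 0]
    - [0.0009, 0.0029, 0]
    - [0, 0, 0]
  turn:
    - [0, 0, 0]
    - [0, 0, 0]
    - [0, 0, 0]
    - [0, 0, 0]
    - [0, 0, 0]
    - [0, 0, 0]
    - [0, 0, 0]
    - [0, 0, 0]

```text
t: 16.1
position: [0.4998, -0.0929, 0.1132]
tcp_rot: [-180.0, 0.0, 163.4]
ft_force: [-5.5, -0.2, 16.1]
finger_gap: 0.0009
finger_force: 7.8
```

```bash
python3 -c "
from h import *
rep()"
```

```text
tcp local [ 0.0173 -0.0004] z 0.1132 F [-5.5 -0.2 16.1] roller [(123, [0.0185, 0.0798]), (113, [0.0177, 0.0802])]
```

Request:
move_arm:
  gripper: [0, 0, 0, 0, 0]
  offset:
    - [0.0009, 0.0029, -0.0002]
    - [0.0009, 0.0029, 0]
    - [0.0009, 0.0029, 0]
    - [0.0009, 0.0029, 0]
    - [0.0009, 0.0029, -0.0001]
  turn:
    - [0, 0, 0]
    - [0, 0, 0]
    - [0, 0, 0]
    - [0, 0, 0]
    - [0, 0, 0]

```text
t: 16.65
position: [0.504, -0.0781, 0.1128]
tcp_rot: [180.0, -0.0, 163.4]
ft_force: [-7.5, 3.3, 15.7]
finger_gap: 0.0002
finger_force: 7.6
```

Request:
move_arm:
  gripper: [0, 0, 0, 0, 0, 0]
  offset:
    - [0.0005, 0.0014, -0.0001]
    - [0, 0, 0.0042]
    - [-0.0052, -0.0156, 0]
    - [0, 0, 0]
    - [0, 0, -0.002]
    - [0, 0, -0.0005]
  turn:
    - [0, 0, 0]
    - [0, 0, 0]
    - [0, 0, 0]
    - [0, 0, 0]
    - [0, 0, 0]
    - [0, 0, 0]

```text
t: 17.25
position: [0.4995, -0.0925, 0.1131]
tcp_rot: [180.0, -0.0, 163.4]
ft_force: [-0.1, 0.2, -0.6]
finger_gap: 0.0003
finger_force: 0.0
```

Run:
```python
from h import *
rep()
p,d=bot.camera("scene")
a=cv2.resize(p[150:225,240:320,::-1],None,fx=7,fy=7,interpolation=cv2.INTER_CUBIC)
cv2.imwrite("pics/s3.png",a)
```

```text
tcp local [0.0176 0.    ] z 0.1131 F [-0.1  0.2 -0.6] roller [(86, [0.0422, 0.0784]), (109, [0.0409, 0.079])]
```

View pics/s3.png

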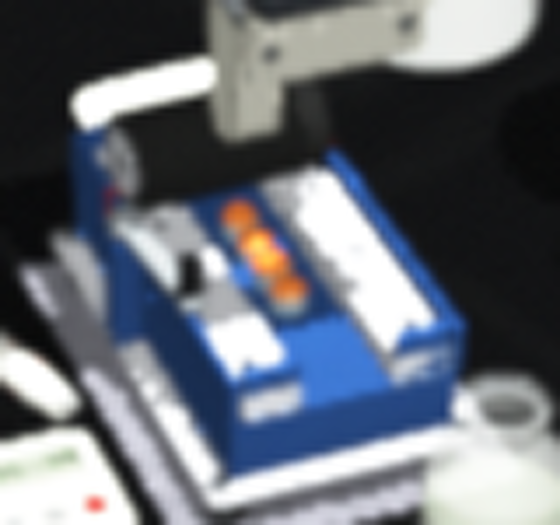

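The roller is in the groove, at x about 42 mm and roughly 2 mm lower. I check the cap heights relative to the rails from depth.

```bash
cat >> h.py <<'E'
def caps(p,d,n):
    v,u=np.mgrid[0:384,0:512];o,dd=ray(n,np.c_[u.ravel(),v.ravel()])
    P=o+dd*d.reshape(-1,1);loc=(P[:,:2]-rk['t'])@rk['Rm']
    hsv=cv2.cvtColor(p,cv2.COLOR_RGB2HSV).reshape(-1,3)
    org=(hsv[:,0]>6)&(hsv[:,0]<25)&(hsv[:,1]>120)
    for y in(-.032,.032):
        for x0 in (-.07,-.04,0):
            k=(abs(loc[:,0]-x0)<.012)&(abs(loc[:,1]-y)<.008)&(P[:,2]>.05)&(hsv[:,2]>150);print('rail',y,x0,k.sum(),np.median(P[k,2]).round(4) if k.any() else 0)
    for x in(-.029,-.012,.005,.022):
        k=org&(np.hypot(loc[:,0]-x,loc[:,1])<.007)&(P[:,2]>.05);
        if k.any():print('cap',x,k.sum(),np.percentile(P[k,2],[50,80,95]).round(4))
E
python3 - <<'E'
from h import *
f=np.load("top0.npz");print("initial top");caps(f['p'],f['d'],"top")
f=np.load("scene0.npz");print("initial scene");caps(f['p'],f['d'],"scene")
ps=[bot.camera("scene") for _ in range(4)]
d=np.median([x[1] for x in ps],0);print("now");caps(ps[0][0],d,"scene")
E
```

```text
initial top
rail -0.032 -0.07 13 0.0671
rail -0.032 -0.04 6 0.0695
rail -0.032 0 47 0.0673
rail 0.032 -0.07 15 0.0682
rail 0.032 -0.04 5 0.0672
rail 0.032 0 53 0.0673
cap -0.029 15 [0.0707 0.0764 0.0963]
cap -0.012 20 [0.0699 0.0712 0.0729]
cap 0.005 20 [0.0681 0.0698 0.0706]
cap 0.022 17 [0.0698 0.0704 0.0715]
initial scene
rail -0.032 -0.07 13 0.069
rail -0.032 -0.04 0 0
rail -0.032 0 6 0.0708
rail 0.032 -0.07 11 0.0709
rail 0.032 -0.04 4 0.0912
rail 0.032 0 8 0.0721
cap 0.005 2 [0.0731 0.0731 0.0731]
cap 0.022 10 [0.072  0.0734 0.0751]
now
rail -0.032 -0.07 52 0.2021
rail -0.032 -0.04 32 0.0702
rail -0.032 0 30 0.07
rail 0.032 -0.07 58 0.2035
rail 0.032 -0.04 30 0.07
rail 0.032 0 13 0.0708
cap -0.029 12 [0.0699 0.0706 0.0713]
cap -0.012 11 [0.0697 0.0701 0.071 ]
cap 0.005 13 [0.0688 0.0692 0.0705]
cap 0.022 11 [0.0688 0.0709 0.0722]
```

Request:
move_arm:
  gripper: [0, 0, 0, 0, 0, 0]
  offset:
    - [0, 0, 0.02]
    - [0, 0, 0.03]
    - [-0.042, -0.018, 0]
    - [-0.042, -0.018, 0]
    - [0, 0, 0]
    - [0, 0, 0]
  turn:
    - [0, 0, 0]
    - [0, 0, 0]
    - [0, 0, 0]
    - [0, 0, 0]
    - [0, 0, 0]
    - [0, 0, 0]

```text
t: 18.15
position: [0.4155, -0.1292, 0.1639]
tcp_rot: [-180.0, 0.1, 163.3]
ft_force: [0.1, -0.2, 0.6]
finger_gap: 0.0005
finger_force: 0.0
```

Run:
```python
from h import *
for n in("top","scene"):
    ps=[bot.camera(n) for _ in range(6)]
    d=np.median([x[1] for x in ps],0);print(n);caps(ps[0][0],d,n)
    np.savez(n+"1.npz",p=ps[0][0],d=d)
a=np.load("top1.npz")['p'][148:223,212:302,::-1];b=np.load("scene1.npz")['p'][150:225,240:320,::-1]
cv2.imwrite("pics/s4.png",np.hstack([cv2.resize(x,None,fx=4.6,fy=4.6,interpolation=cv2.INTER_CUBIC) for x in(a,b)]))
rep()
```

```text
top
rail -0.032 -0.07 0 0
rail -0.032 -0.04 0 0
rail -0.032 0 0 0
rail 0.032 -0.07 4 0.454
rail 0.032 -0.04 0 0
rail 0.032 0 0 0
scene
rail -0.032 -0.07 22 0.0701
rail -0.032 -0.04 31 0.0698
rail -0.032 0 26 0.0699
rail 0.032 -0.07 29 0.0704
rail 0.032 -0.04 31 0.07
rail 0.032 0 10 0.0706
cap -0.029 13 [0.0692 0.0706 0.0708]
cap -0.012 13 [0.0697 0.0712 0.0715]
cap 0.005 10 [0.069  0.0702 0.0711]
cap 0.022 10 [0.0695 0.0702 0.0705]
tcp local [-0.0413  0.07  ] z 0.1634 F [ 0.3 -0.3  0.1] roller [(117, [0.0442, 0.0778]), (75, [0.0434, 0.0774])]
```

View pics/s4.png

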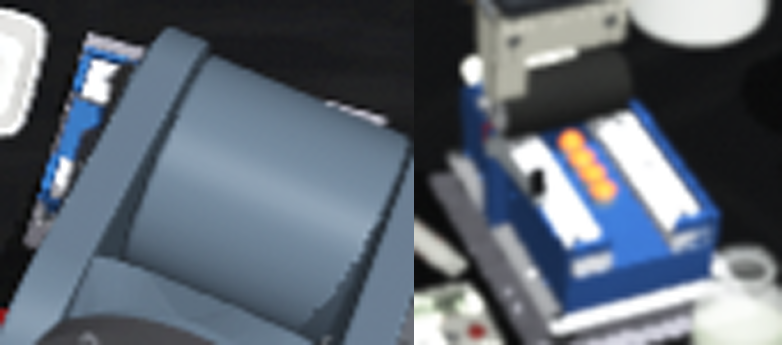

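All four caps stand level, about 0.8 mm above the rails, so they are home, and the roller is parked at x about 0.0435 m, z -2.4 mm. Next I check the knob position.

Run:
```python
from h import *
print((onz("scene",[[267,189.6]],.0917)[:,:2]-rk['t'])@rk['Rm'])
```

```text
[[-0.03961119  0.04422054]]
```

Request:
move_arm:
  gripper: [0, 0, 0, 0]
  offset:
    - [0, 0, -0.03]
    - [0, 0, -0.03]
    - [0, 0, -0.0134]
    - [0, 0, 0]
  turn:
    - [0, 0, 0]
    - [0, 0, 0]
    - [0, 0, 0]
    - [0, 0, 0]

```text
t: 19.2
position: [0.4145, -0.1285, 0.0886]
tcp_rot: [180.0, -0.2, 163.4]
ft_force: [-0.7, 0.7, -0.2]
finger_gap: 0.0004
finger_force: 0.0
```

Request:
move_arm:
  gripper: [0, 0, 0, 0, 0, 0, 0]
  offset:
    - [0.006, -0.001, 0]
    - [0.006, -0.001, 0]
    - [0.006, -0.001, 0]
    - [0.005, 0.0004, 0]
    - [0.005, 0.0004, 0]
    - [0.0045, 0.0004, 0]
    - [0, 0, 0]
  turn:
    - [0, 0, 0]
    - [0, 0, 0]
    - [0, 0, 0]
    - [0, 0, 0]
    - [0, 0, 0]
    - [0, 0, 0]
    - [0, 0, 0]

```text
t: 19.9
position: [0.4486, -0.1306, 0.0901]
tcp_rot: [180.0, 0.0, 163.4]
ft_force: [0.3, -0.1, -1.2]
finger_gap: 0.0003
finger_force: 0.0
```

Request:
move_arm:
  gripper: [0, 0, 0, 0, 0, 0, 0]
  offset:
    - [0.0045, 0.0017, 0]
    - [0.0045, 0.0016, 0]
    - [0.0045, 0.0016, 0]
    - [0.004, 0.0028, 0]
    - [0.004, 0.0028, 0]
    - [0.0035, 0.0029, 0]
    - [0, 0, 0]
  turn:
    - [0, 0, 0]
    - [0, 0, 0]
    - [0, 0, 0]
    - [0, 0, 0]
    - [0, 0, 0]
    - [0, 0, 0]
    - [0, 0, 0]

```text
t: 20.6
position: [0.4735, -0.1169, 0.09]
tcp_rot: [180.0, 0.0, 163.4]
ft_force: [0.2, 0.1, 0.6]
finger_gap: 0.0001
finger_force: 0.0
```

Run:
```python
from h import *
rep()
p,d=bot.camera("scene")
cv2.imwrite("pics/s5.png",cv2.resize(p[145:220,240:320,::-1],None,fx=7,fy=7,interpolation=cv2.INTER_CUBIC))
```

```text
return _methods._mean(a, axis=axis, dtype=dtype,
  ret = ret.dtype.type(ret / rcount)
Traceback (most recent call last):
  File "h.py", line 24, in rep
    print('tcp local',l.round(4),'z',s['position'][2].round(4),'F',s['ft_force'].round(1),'roller',roller())
                                                                                                   ~~~~~~^^
  File "h.py", line 34, in roller
    r=least_squares(lambda s:np.hypot(q[:,0]-s[0],q[:,1]-s[1])-.022,[np.median(q[:,0]),.078],loss='soft_l1',f_scale=.001)
ValueError: Initial guess is outside of provided bounds
```

Run:
```python
from h import *
p,d=bot.camera("scene")
cv2.imwrite("pics/s5.png",cv2.resize(p[145:220,240:320,::-1],None,fx=7,fy=7,interpolation=cv2.INTER_CUBIC))
```

```text
(no output)
```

View pics/s5.png

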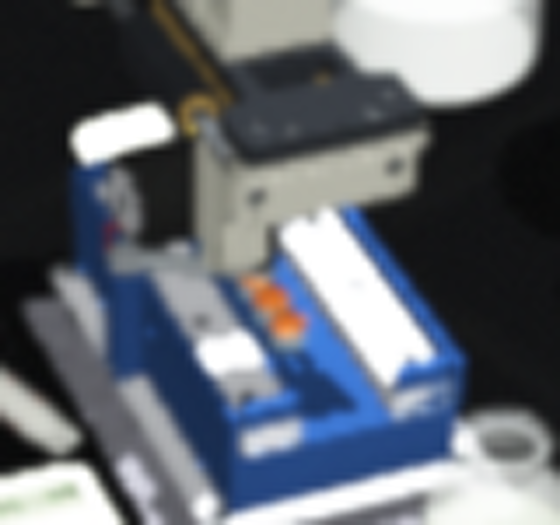

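The bar has swung most of the way across, at the fingertips at about (220,265). Before pushing on towards the roller I check how low the finger mounts hang.

Run:
```python
from h import *
p,d=bot.camera("scene")
v,u=np.mgrid[0:384,0:512];o,dd=ray("scene",np.c_[u.ravel(),v.ravel()])
P=o+dd*d.reshape(-1,1);s=bot.sense()['position'];L=(P[:,:2]-s[:2])@rk['Rm'];z=P[:,2]-s[2]
k=(abs(L)<.1).all(1)&(z>.004)&(z<.09)
for a in np.arange(.005,.09,.008):
    m=k&(z>=a)&(z<a+.008)
    m&=~((L[:,0]>.033)&(z<.024))
    if m.sum()>3:print('h',a.round(3),m.sum(),'x',np.percentile(L[m,0],[2,98]).round(3),'y',np.percentile(L[m,1],[2,98]).round(3))
```

```text
h 0.005 21 x [-0.015  0.011] y [-0.019  0.01 ]
h 0.013 23 x [-0.019  0.013] y [-0.012  0.01 ]
h 0.021 22 x [-0.018  0.049] y [-0.008  0.011]
h 0.029 17 x [-0.019  0.014] y [-0.005  0.011]
h 0.037 9 x [-0.018  0.012] y [0.008 0.01 ]
h 0.045 13 x [-0.019  0.01 ] y [0.008 0.01 ]
h 0.053 8 x [-0.016  0.011] y [0.008 0.01 ]
h 0.077 4 x [-0.084  0.084] y [0.005 0.023]
h 0.085 44 x [-0.088  0.08 ] y [-0.032  0.034]
```

Fingers are straight (±18 by ±9 mm) and the body starts 77 mm up, so there is clearance. I re-place the fingers behind the knob and push along the rolling direction.

Request:
move_arm:
  gripper: [0, 0, 0, 0, 0, 0, 0]
  offset:
    - [-0.002, 0, 0.015]
    - [0, 0, 0.015]
    - [0.005, -0.018, 0]
    - [0.005, -0.018, 0]
    - [0, 0, -0.015]
    - [0, 0, -0.015]
    - [0, 0, 0]
  turn:
    - [0, 0, 0]
    - [0, 0, 0]
    - [0, 0, 0]
    - [0, 0, 0]
    - [0, 0, 0]
    - [0, 0, 0]
    - [0, 0, 0]

```text
t: 21.45
position: [0.4801, -0.1536, 0.0883]
tcp_rot: [180.0, -0.2, 163.4]
ft_force: [0.1, -0.4, 0.0]
finger_gap: 0.0002
finger_force: 0.0
```

Request:
move_arm:
  gripper: [0, 0, 0, 0, 0, 0, 0, 0, 0]
  offset:
    - [0.0011, 0.0038, 0]
    - [0.0011, 0.0038, 0]
    - [0.0011, 0.0038, 0]
    - [0.0011, 0.0038, 0]
    - [0.0011, 0.0038, 0]
    - [0.0011, 0.0038, 0]
    - [0.0011, 0.0038, 0]
    - [0.0011, 0.0038, 0]
    - [0, 0, 0]
  turn:
    - [0, 0, 0]
    - [0, 0, 0]
    - [0, 0, 0]
    - [0, 0, 0]
    - [0, 0, 0]
    - [0, 0, 0]
    - [0, 0, 0]
    - [0, 0, 0]
    - [0, 0, 0]

```text
t: 22.35
position: [0.4897, -0.1223, 0.0899]
tcp_rot: [180.0, -0.0, 163.4]
ft_force: [-0.3, 0.2, -0.9]
finger_gap: 0.0008
finger_force: 0.0
```

Run:
```python
from h import *
s=bot.sense();print((s['position'][:2]-rk['t'])@rk['Rm'],s['ft_force'])
```

```text
[-0.0137397   0.00088249] [-0.26764017  0.19892592 -0.87631872]
```

Continue in 1 mm steps to the stop.

Request:
move_arm:
  gripper: [0, 0, 0, 0, 0]
  offset:
    - [0.0003, 0.001, 0]
    - [0.0003, 0.001, 0]
    - [0.0003, 0.001, 0]
    - [0, 0, 0]
    - [0, 0, 0]
  turn:
    - [0, 0, 0]
    - [0, 0, 0]
    - [0, 0, 0]
    - [0, 0, 0]
    - [0, 0, 0]

```text
t: 22.85
position: [0.4906, -0.1199, 0.09]
tcp_rot: [180.0, -0.0, 163.4]
ft_force: [-0.0, -0.0, 0.9]
finger_gap: 0.0005
finger_force: 0.3
```

Request:
move_arm:
  gripper: [0, 0, 0, 0]
  offset:
    - [0.0003, 0.001, 0]
    - [0.0003, 0.001, 0]
    - [0, 0, 0]
    - [0, 0, 0]
  turn:
    - [0, 0, 0]
    - [0, 0, 0]
    - [0, 0, 0]
    - [0, 0, 0]

```text
t: 23.25
position: [0.4913, -0.1178, 0.09]
tcp_rot: [180.0, -0.0, 163.4]
ft_force: [-0.0, -0.9, 0.0]
finger_gap: 0.0004
finger_force: 0.3
```

Request:
move_arm:
  gripper: [0, 0, 0, 0]
  offset:
    - [0.0003, 0.001, 0]
    - [0.0003, 0.001, 0]
    - [0, 0, 0]
    - [0, 0, 0]
  turn:
    - [0, 0, 0]
    - [0, 0, 0]
    - [0, 0, 0]
    - [0, 0, 0]

```text
t: 23.65
position: [0.4919, -0.1158, 0.09]
tcp_rot: [180.0, -0.0, 163.4]
ft_force: [0.5, -0.4, -0.2]
finger_gap: 0.0004
finger_force: 0.3
```

Run:
```python
from h import *
s=bot.sense();print((s['position'][:2]-rk['t'])@rk['Rm'],s['ft_force'])
p,d=bot.camera("scene")
hsv=cv2.cvtColor(p,cv2.COLOR_RGB2HSV)
v,u=np.mgrid[0:384,0:512];o,dd=ray("scene",np.c_[u.ravel(),v.ravel()])
P=o+dd*d.reshape(-1,1);L=(P[:,:2]-rk['t'])@rk['Rm'];z=P[:,2]-.0117
k=(z>.06)&(z<.078)&(L[:,1]>.01)&(L[:,1]<.06)&(L[:,0]>-.03)&(L[:,0]<.025)&(p.reshape(-1,3).max(1)>60)
for a in(.012,.02,.03,.04):
    m=k&(abs(L[:,1]-a)<.005)&(z>.066);print(a,m.sum(),L[m,0].round(3).tolist()[:12],z[m].round(3).tolist()[:12])
```

```text
[-0.00690213  0.00066202] [ 0.54038545 -0.44576351 -0.15821932]
0.012 5 [0.016, 0.011, 0.01, 0.009, 0.011] [0.073, 0.076, 0.074, 0.071, 0.069]
0.02 11 [0.023, 0.015, 0.018, 0.013, 0.011, 0.013, 0.01, 0.01, 0.01, 0.006, 0.009] [0.07, 0.076, 0.073, 0.076, 0.076, 0.073, 0.075, 0.074, 0.072, 0.074, 0.071]
0.03 14 [0.025, 0.02, 0.022, 0.017, 0.015, 0.016, 0.014, 0.011, 0.007, 0.01, 0.007, 0.01] [0.07, 0.073, 0.071, 0.073, 0.074, 0.073, 0.074, 0.074, 0.077, 0.073, 0.075, 0.072]
0.04 12 [0.021, 0.014, 0.013, 0.011, 0.012, 0.012, 0.008, 0.014, 0.005, 0.009, 0.012, -0.019] [0.073, 0.075, 0.075, 0.075, 0.074, 0.073, 0.076, 0.07, 0.077, 0.072, 0.068, 0.068]
```

Request:
move_arm:
  gripper: [0, 0, 0]
  offset:
    - [0.0003, 0.001, 0]
    - [0, 0, 0]
    - [0, 0, 0]
  turn:
    - [0, 0, 0]
    - [0, 0, 0]
    - [0, 0, 0]

```text
t: 24.0
position: [0.4922, -0.1148, 0.09]
tcp_rot: [180.0, -0.0, 163.4]
ft_force: [0.1, -0.9, -0.6]
finger_gap: 0.0005
finger_force: 0.3
```

Request:
move_arm:
  gripper: [0, 0, 0]
  offset:
    - [0.0003, 0.001, 0]
    - [0, 0, 0]
    - [0, 0, 0]
  turn:
    - [0, 0, 0]
    - [0, 0, 0]
    - [0, 0, 0]

```text
t: 24.3
position: [0.4925, -0.114, 0.09]
tcp_rot: [-180.0, 0.0, 163.4]
ft_force: [-0.6, -3.4, -0.2]
finger_gap: 0.0004
finger_force: 1.7
```

The stop is reached at 3.4 N. I back off, lift and look.

Request:
move_arm:
  gripper: [0, 0, 0, 0, 0, 0, 0]
  offset:
    - [-0.003, -0.0095, 0]
    - [0, 0, 0.03]
    - [0, 0, 0.04]
    - [0, 0, 0.04]
    - [0, -0.04, 0.04]
    - [0, 0, 0]
    - [0, 0, 0]
  turn:
    - [0, 0, 0]
    - [0, 0, 0]
    - [0, 0, 0]
    - [0, 0, 0]
    - [0, 0, 0]
    - [0, 0, 0]
    - [0, 0, 0]

```text
t: 25.0
position: [0.4893, -0.1593, 0.2354]
tcp_rot: [180.0, 0.0, 163.3]
ft_force: [0.1, 1.5, -0.5]
finger_gap: 0.001
finger_force: 0.0
```

Run:
```python
from h import *
rep()
p,d=bot.camera("scene");caps(p,d,"scene")
cv2.imwrite("pics/s6.png",cv2.resize(p[145:220,240:320,::-1],None,fx=7,fy=7,interpolation=cv2.INTER_CUBIC))
```

```text
tcp local [-0.0493 -0.0093] z 0.2354 F [ 0.1  1.5 -0.5] roller [(122, [0.0442, 0.078]), (104, [0.0442, 0.0783])]
rail -0.032 -0.07 23 0.0708
rail -0.032 -0.04 36 0.0703
rail -0.032 0 29 0.0696
rail 0.032 -0.07 18 0.0716
rail 0.032 -0.04 32 0.0702
rail 0.032 0 29 0.0708
cap -0.029 11 [0.0693 0.0713 0.0715]
cap -0.012 12 [0.0697 0.0714 0.0726]
cap 0.005 7 [0.0699 0.0709 0.0724]
cap 0.022 8 [0.0686 0.07   0.071 ]
```

View pics/s6.png

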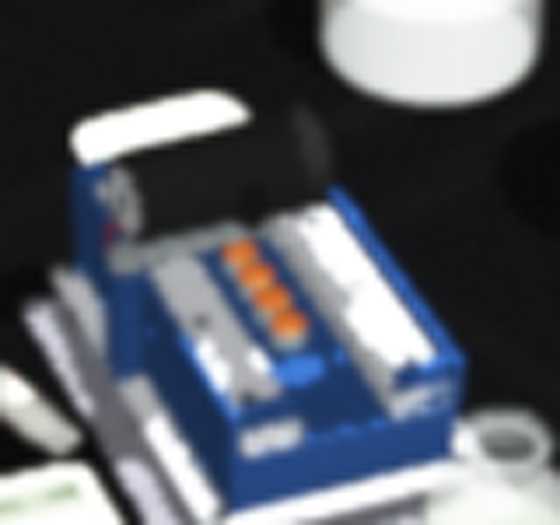

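The keeper lies across the rails against the parked roller, the caps are level and the roller is square at about x = 44 mm, so I hand the job in.

```bash
python3 -c "
from bench import bot
print(bot.sign_off())"
```

```text
the job is handed in; nothing more can be done
None
```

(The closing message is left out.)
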